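# Put the workshop pile away in its plywood holders

## Task

The tape and paint have been left piled up on the long cardboard carton. Put every piece away in its own plywood place: the large tape roll over the peg of the large round board, the small tape roll over the peg of the small round board, the paint pot upright in the round rimmed dish, and the emptied carton flat in the rectangular tray. Leave the spray can and the little glass jar standing where they are.

Things in the scene. Friction and masses are not known exactly. Their poses are not given: they have to be found in the camera images.
- carton: Long closed cardboard carton, the bottom of the pile: 190 (own x) x 60 (own y) x 34 mm high, 0.25 kg, loose, with a paper tape strip along the top. Origin: centre of its underside; z up; its x is its long axis. At the start the large roll and the pot stand on its top, side by side, about 48 mm either side of its middle along its x; which of them is at which end varies.
- big_roll: Large roll of cream masking tape lying flat on the carton: outside diameter 62, core hole diameter 38 right through, 25 mm high, 0.10 kg, loose. Origin: centre of its underside; z up along the roll's axis. The small roll lies on top of it at the start.
- small_roll: Small roll of the same cream tape lying flat on top of the large roll: outside diameter 42, core hole diameter 25 right through, 18 mm high, 0.03 kg, loose. Origin: centre of its underside; z up along the roll's axis.
- pot: White plastic paint pot with a black screw lid, standing on the carton: body diameter 42, lid diameter 44 (top 16 mm), 52 mm high in all, 0.14 kg, loose. Origin: centre of its underside; z up.
- tray: Fixed rectangular plywood tray, the place of the carton: outside 226 (own x) x 96 (own y) mm, inside 214 x 84 mm, floor 4 mm thick, rim 6 mm wide whose top is 10 mm above the table. Origin: centre of its underside on the table; z up; its x is its long axis.
- big_peg: Fixed large round plywood board, the place of the large roll: diameter 88, 6 mm thick, with an upright wooden peg 20 mm thick in its middle that ends 20 mm above the table. Origin: centre of the underside, on the table; z up. A roll put on it lies flat on the board, 6 mm above the table, with the peg in its core.
- small_peg: Fixed small round plywood board, the place of the small roll: diameter 60, 6 mm thick, with an upright wooden peg 9 mm thick in its middle that ends 20 mm above the table. Origin: centre of the underside, on the table; z up.
- dish: Fixed round plywood dish without a peg, the place of the pot: outside diameter 74, inside 64, floor 4 mm thick, darker rim whose top is 9 mm above the table. Origin: centre of its underside on the table; z up.
- spray_can: Spray can with a yellow cap, 53 mm diameter, 150 mm high, 0.2 kg, loose, standing among the round places: not to be moved. Origin: centre of its underside.
- glass_jar: Little amber glass jar with a steel lid, 38 mm diameter, 42 mm high, 0.09 kg, loose, standing between the carton and the tray on the robot's side: not to be moved. Origin: centre of its underside.

How it is judged:
By the outcome, as a careful person would: the job done as asked, in the order asked, and still so for the second after the job is handed in, with the robot touching nothing.
It also fails if it takes over 112 s, if anything falls off the work surface, if the arm or the gripper's body presses on something with over 40 N, if the wrist force passes 120 N, or if a joint passes its speed limit or range.

## Robot

A 6-joint arm with a two-finger parallel gripper is mounted at the origin on the work surface. World frame = base frame: x ahead of the robot, y to its left, z up, the work surface at z = 0. Lengths are in m, angles in rad, forces in N, time in s.
With the tool pointing down it reaches from about 0.275 to 0.775 m from the base axis. Payload 14.6 kg.
Tool frame: the origin (TCP) lies between the finger pads; the fingertips stand 8 mm ahead of it and the grasp point (between the pads) lies 11 mm behind it; z points along the fingers, y is the line along which they close (so a half turn about z gives the same grasp; the last joint's range is limited). The gripper opens to 85 mm and grips with 20 to 120 N. Pads are 22 mm wide; open, the fingers measure 114 mm over their backs; the gripper's body (76 mm by 85 mm) begins 54 mm behind the grasp point. The pads swing forward as they close: fully open they stand 13 mm farther back than shut.
Start: joints at [-1.261, 0.263, -0.048, 1.259, 0, 1.415], TCP at [0.235, -0.469, 0.239] pointing down, gripper open.
Joint ranges: [-2.65, 2.65], [-0.89, 1.7], [-1.18, 1.37], [-2.13, 2.11], [-1.35, 1.29], [-3.14, 3.14]. Speed limits (rad/s): [1.89, 1.89, 2.57, 2.79, 3.14, 3.14].

## Interface

Orientations are given as a unit quaternion [x, y, z, w].
In Python, from cell import env gives the robot as it stands.
- The arm moves only by the shell command python3 -m jog 'ROWS' [OPENING] [FORCE]. ROWS is a JSON object of lists of equal length, an entry for each row: "offset": the shift along the world's x, y, z in mm, a list of three; "rot": the turn, a rotation vector about the world's x, y, z in rad, a list of three. In form: {"offset": [[tx, ty, tz], ...], "rot": [[ax, ay, az], ...]}. A call has exactly 5 rows; each row is the pose to reach, as a shift and turn from the pose commanded when the call began; what a row does not reach only later rows make up. A row lasts 1/12 s, in which the tool goes at most 41.7 mm and 7.16 degrees, less where a joint would pass 70% of its speed; a pose out of reach is approached as far as the arm can. A call with a gripper value outside its range is refused whole. OPENING is the opening in per cent of the stroke, from 0 (shut) to 100 (fully open), set as the call begins (- or left out, the last holds). The fingers move at their own pace and stop on an object; FORCE is the grip in N (left out, the last holds). Time passes only in rows, so rows that repeat a pose let the fingers close, or fill a call up. It gives the time, the measured TCP pose, the force, the opening and the grip force at its end, in the units of the state.
- env.read_state(): the state, without advancing time (a new reading comes with each control period).
- env.snapshot(name): name is "scene" or "top" or "wrist"; returns a dict with "color" (480x640x3 uint8, red, green, blue), "range_z" (480x640 float32, m along the optical axis (not along the pixel's ray), 0 where there is no reading), "fx", "fy", "cx", "cy" (pixels), "rvec" (rotation vector, rad) and "tvec" (3), from world to camera coordinates, as OpenCV has them; the wrist camera has in their place "mount" (4x4, takes a point from camera to tool coordinates, whose origin is the TCP and whose axes are the flange's). Camera axes: x right, y down, z forward; pixel columns grow to the right and rows downward; lengths in m; the calibration is good to about 2 mm. A picture is of the moment at which its call begins: read the wrist's pose just before it.
- env.job_done(): hands the job in; it is judged then, once.
Trained networks look in the newest picture that a camera, given by its name, has taken for a name from the list of things; names that differ only in an ending like _2 or _b are one class to them, and where a whole thing is asked for, a point or a joint stands for the part that bears it (a point fixed in the world has none). Each returns a list of dicts, best first, with "confidence" (0 to 1); they miss things now and then, are a little off and sometimes report something else, mostly with a low value. They report only what shows in the picture. A call takes as long as a camera call.
- env.recognise(camera, name): "rect" ([left, top, width, height] in pixels, round what is visible of it).
- env.cut_out(camera, name): "mask" (480x640 bool, what is visible of it) and "rect" ([left, top, width, height] in pixels, round what is visible of it).
- env.pinpoint(camera, name): "centre" ([row, column] in pixels: a listed point, or the origin of a listed thing).
The state is a dict: "t": time; "joint_pos": joint angles; "qvel": joint speeds; "joint_efforts": joint torques, N m; "eef_pos": TCP position; "eef_rot": TCP orientation; "wrist_force": force on the tool from outside, world axes, zero at the start; "torque": the same for the moment, N m; "finger_gap": opening from 0.0 (shut) to 1.0 (fully open); "finger_force": force on a finger pad.
Only numpy, scipy, OpenCV 4.12 (cv2) and the standard library are available. Lean on these libraries where they do the work, as an engineer would, in place of code of your own. Each camera call takes 0.05 s, during which the arm holds its last target. There are 200 camera calls.

## Working session

There is one attempt and no reset: what is moved stays moved. The work goes in short steps, Python scripts to look and compute and a shell command to move; the robot and the scene stay as the last step left them, time stands still between calls to the robot, and variables do not carry over. Pictures are saved under pics/ and viewed, at most 14 in all, crops included, and the job is handed in when it is done.

```bash
ls; mkdir -p pics; cat > h.py <<'E'
from cell import env
import numpy as np, cv2
from scipy.spatial.transform import Rotation as R
def pts(cam, st=None, s=None):
    s = s or env.snapshot(cam)
    z=s["range_z"]; v,u=np.mgrid[0:480,0:640]
    P=np.stack([(u-s["cx"])/s["fx"]*z,(v-s["cy"])/s["fy"]*z,z],-1)
    if "mount" in s:
        M=np.array(s["mount"]); P=P@M[:3,:3].T+M[:3,3]
        P=R.from_quat(st["eef_rot"]).apply(P.reshape(-1,3)).reshape(P.shape)+np.array(st["eef_pos"])
    else:
        Rm=cv2.Rodrigues(np.array(s["rvec"],float))[0]; P=(P-np.array(s["tvec"]).ravel())@Rm
    P[z==0]=np.nan
    return s,P
E
cat > m1.py <<'E'
from h import *
names="carton big_roll small_roll pot tray big_peg small_peg dish spray_can glass_jar".split()
print({k:np.round(v,3) for k,v in env.read_state().items()})
for cam in ["top","scene"]:
    s,P=pts(cam); cv2.imwrite(f"pics/{cam}1.png",s["color"][...,::-1])
    for n in names:
        try:
            r=env.cut_out(cam,n)
            for d in r[:2]:
                q=P[d["mask"]]; q=q[~np.isnan(q[:,0])]
                zt=np.percentile(q[:,2],95); t=q[abs(q[:,2]-zt)<.006]
                c,(w,h),a=cv2.minAreaRect((t[:,:2]*1000).astype(np.float32))
                print(cam,n,round(d["confidence"],2),d["rect"],"ztop",round(zt*1000),"rect c",np.round(c),"wh",round(w),round(h),"a",round(a,1))
        except Exception as e: print(cam,n,e)
E
python3 m1.py
```

```text
pics
{'t': np.float64(0.0), 'joint_pos': array([-1.261,  0.264, -0.049,  1.259, -0.   ,  1.415]), 'qvel': array([ 0.   , -0.001,  0.   , -0.002, -0.001,  0.   ]), 'joint_efforts': array([-2.0000e-03, -6.3762e+01,  3.8457e+01,  1.4000e-02, -0.0000e+00,
        0.0000e+00]), 'eef_pos': array([ 0.235, -0.469,  0.239]), 'eef_rot': array([ 0.973,  0.23 , -0.   , -0.001]), 'wrist_force': array([-0.048, -0.86 ,  0.297]), 'torque': array([-0.037,  0.006,  0.054]), 'finger_force': np.float64(0.0), 'finger_gap': np.float64(0.997)}
top carton 0.77 [377.2, 227.2, 34.6, 98.7] ztop 37 rect c [ 471. -155.] wh 61 190 a 85.2
top big_roll 0.62 [379.1, 284.0, 34.9, 34.1] ztop 61 rect c [ 425. -151.] wh 60 60 a 79.6
top small_roll 0.61 [390.5, 290.6, 20.8, 21.7] ztop 79 rect c [ 423. -153.] wh 40 41 a 19.3
top pot 0.77 [389.3, 238.3, 21.4, 20.5] ztop 88 rect c [ 519. -156.] wh 41 41 a 89.2
top tray 0.84 [178.7, 219.9, 79.3, 119.2] ztop 10 rect c [476. 192.] wh 226 97 a 18.2
top tray 0.54 [300.4, 310.8, 19.2, 15.1] ztop 44 rect c [392.  11.] wh 30 30 a 89.2
top big_peg 0.71 [332.4, 161.2, 43.8, 50.4] zto
[... 1035 characters left out ...]
328.6, 321.2, 50.2, 40.2] ztop 18 rect c [656. -80.] wh 18 19 a 11.2
scene big_peg 0.56 [330.3, 317.9, 47.6, 42.5] ztop 18 rect c [656. -80.] wh 18 19 a 11.2
scene small_peg 0.95 [378.3, 263.4, 31.8, 30.0] ztop 11 rect c [630.  79.] wh 58 60 a 1.4
scene dish 0.75 [441.8, 216.7, 35.5, 26.2] ztop 11 rect c [652. 278.] wh 69 76 a 28.9
scene spray_can 0.76 [258.1, 343.4, 38.5, 81.0] ztop 152 rect c [ 653. -256.] wh 49 49 a 34.9
scene spray_can 0.65 [269.8, 221.6, 23.2, 22.5] ztop 44 rect c [394.  10.] wh 33 35 a 30.1
scene glass_jar 0.88 [274.1, 223.1, 18.0, 28.5] ztop 44 rect c [394.   9.] wh 31 35 a 40.8
scene glass_jar 0.29 [328.9, 317.6, 47.2, 44.1] ztop 18 rect c [661. -74.] wh 40 25 a 62.4
```

View pics/top1.png

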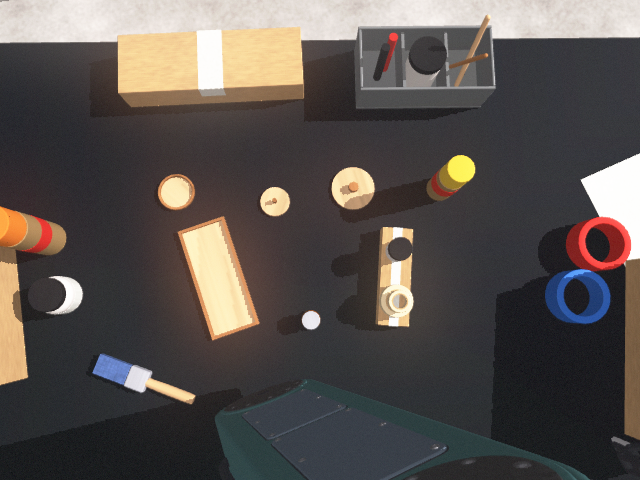

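```bash

python3 -m jog '{"offset":[[47,79,-20],[47,79,-20],[47,79,-20],[47,79,-20],[47,79,-20]],"rot":[[0,0,0.12],[0,0,0.24],[0,0,0.36],[0,0,0.48],[0,0,0.6]]}' 75 30
python3 -m jog '{"offset":[[47,79,-20],[47,79,-20],[47,79,-20],[47,79,-20],[47,79,-20]],"rot":[[0,0,0.12],[0,0,0.24],[0,0,0.36],[0,0,0.48],[0,0,0.6]]}'
python3 -m jog '{"offset":[[47,79,0],[47,79,0],[47,79,0],[47,79,0],[47,79,0]],"rot":[[0,0,0.12],[0,0,0.24],[0,0,0.36],[0,0,0.48],[0,0,0.6]]}'
python3 -m jog '{"offset":[[48,79,0],[48,79,0],[48,79,0],[48,79,0],[48,79,0]],"rot":[[0,0,0.12],[0,0,0.24],[0,0,0.36],[0,0,0.48],[0,0,0.6]]}'
python3 -m jog '{"offset":[[0,0,0],[0,0,0],[0,0,0],[0,0,0],[0,0,0]],"rot":[[0,0,0.1],[0,0,0.194],[0,0,0.194],[0,0,0.194],[0,0,0.194]]}'
python3 - <<'E'
from h import *
st=env.read_state(); s,P=pts("wrist",st); cv2.imwrite("pics/w1.png",s["color"][...,::-1])
print({k:np.round(st[k],3) for k in("t","eef_pos","eef_rot","joint_pos","finger_gap")})
for n in ["small_roll","big_roll","pot","carton"]:
    for d in env.cut_out("wrist",n)[:1]:
        q=P[d["mask"]]; q=q[~np.isnan(q[:,0])]
        zt=np.percentile(q[:,2],95); t=q[abs(q[:,2]-zt)<.006]
        c,wh,a=cv2.minAreaRect((t[:,:2]*1000).astype(np.float32))
        print(n,round(d["confidence"],2),d["rect"],round(zt*1000,1),np.round(c,1),np.round(wh),round(a,1))
E
```

```text
t: 1.52
eef_pos: [0.2828, -0.3894, 0.2193]
eef_rot: [0.86, 0.511, -0.0, -0.0]
wrist_force: [-0.1, -0.5, -0.1]
finger_gap: 0.747
finger_force: 0.0
t: 1.93
eef_pos: [0.3297, -0.3103, 0.1993]
eef_rot: [0.67, 0.742, 0.0, -0.0]
wrist_force: [0.5, 0.0, 1.2]
finger_gap: 0.749
finger_force: 0.0
t: 2.35
eef_pos: [0.3768, -0.2314, 0.1994]
eef_rot: [0.421, 0.907, -0.0, 0.0]
wrist_force: [0.3, -0.4, -0.1]
finger_gap: 0.746
finger_force: 0.0
t: 2.77
eef_pos: [0.4247, -0.1524, 0.1993]
eef_rot: [0.134, 0.991, -0.0, 0.0]
wrist_force: [0.4, -0.5, 0.7]
finger_gap: 0.753
finger_force: 0.0
t: 3.18
eef_pos: [0.4243, -0.1533, 0.1993]
eef_rot: [0.043, 0.999, -0.0, 0.0]
wrist_force: [-0.6, 0.2, -0.2]
finger_gap: 0.75
finger_force: 0.0
{'t': np.float64(3.183), 'eef_pos': array([ 0.424, -0.153,  0.199]), 'eef_rot': array([ 0.043,  0.999, -0.   ,  0.   ]), 'joint_pos': array([-0.528,  0.155, -0.303,  1.113,  0.   , -0.442]), 'finger_gap': np.float64(0.75)}
small_roll 0.75 [293.0, 203.4, 61.9, 64.4] 77.9 [ 423.7 -152.8] [41. 41.] 78.3
big_roll 0.89 [280.1, 186.4, 89.5, 82.6] 60.0 [ 424.6 -151.3] [61. 61.] 20.5
pot 0.89 [298.2, 311.8, 62.9, 83.5] 86.9 [ 519.8 -156.7] [43. 43.] 9.2
carton 0.79 [284.7, 153.9, 82.3, 225.5] 35.3 [ 472.1 -154.5] [ 60. 190.] 85.3
```

The top view shows the pot at pixel (400,249) and the stacked rolls at (397,300) on the carton, with the tray at (218,278), the dish at (176,192), the small peg at (275,201), the big peg at (353,188) and the jar at (311,320). This agrees with the networks and the wrist camera, so I'll grasp the small roll.

```bash

python3 -m jog '{"offset":[[0,0,-35],[0,0,-70],[0,0,-100],[0,0,-120],[0,0,-130]],"rot":[[0,0,0],[0,0,0],[0,0,0],[0,0,0],[0,0,0]]}' 75 30
python3 -m jog '{"offset":[[0,0,-2],[0,0,-3],[0,0,-3],[0,0,-3],[0,0,-3]],"rot":[[0,0,0],[0,0,0],[0,0,0],[0,0,0],[0,0,0]]}' 
python3 -m jog '{"offset":[[0,0,0],[0,0,0],[0,0,0],[0,0,0],[0,0,0]],"rot":[[0,0,0],[0,0,0],[0,0,0],[0,0,0],[0,0,0]]}' 30 30
python3 -m jog '{"offset":[[0,0,0],[0,0,0],[0,0,0],[0,0,0],[0,0,0]],"rot":[[0,0,0],[0,0,0],[0,0,0],[0,0,0],[0,0,0]]}' 30 30
python3 -m jog '{"offset":[[0,0,5],[0,0,15],[0,0,30],[0,0,50],[0,0,60]],"rot":[[0,0,0],[0,0,0],[0,0,0],[0,0,0],[0,0,0]]}'
python3 - <<'E'
from h import *
s=env.snapshot("scene"); cv2.imwrite("pics/s2.png",cv2.resize(s["color"][200:400,130:400,::-1],(0,0),fx=2.5,fy=2.5))
s,P=pts("top",s=env.snapshot("top"))
for n in ["small_roll","big_roll","small_peg"]:
    for d in env.cut_out("top",n)[:1]:
        q=P[d["mask"]]; q=q[~np.isnan(q[:,0])]; print(n,d["confidence"],np.round(np.median(q,0)*1000))
E
```

```text
t: 3.85
eef_pos: [0.4231, -0.1527, 0.0669]
eef_rot: [0.042, 0.999, 0.001, -0.001]
wrist_force: [0.3, 0.2, -0.4]
finger_gap: 0.748
finger_force: 0.0
t: 4.27
eef_pos: [0.4248, -0.1536, 0.0671]
eef_rot: [0.041, 0.999, -0.0, 0.001]
wrist_force: [-0.3, -0.5, 0.2]
finger_gap: 0.747
finger_force: 0.0
t: 4.68
eef_pos: [0.4246, -0.1535, 0.0669]
eef_rot: [0.041, 0.999, -0.0, 0.0]
wrist_force: [-1.9, 0.1, 8.7]
finger_gap: 0.484
finger_force: 29.1
t: 5.1
eef_pos: [0.4246, -0.1535, 0.0669]
eef_rot: [0.041, 0.999, -0.0, 0.0]
wrist_force: [-2.8, 0.7, 8.4]
finger_gap: 0.481
finger_force: 29.1
t: 5.52
eef_pos: [0.4247, -0.1535, 0.1283]
eef_rot: [0.041, 0.999, -0.0, 0.001]
wrist_force: [0.7, -0.9, 0.6]
finger_gap: 0.478
finger_force: 30.4
big_roll 0.56 [ 412. -138.   58.]
small_peg 0.59 [627.  79.   5.]
```

View pics/s2.png

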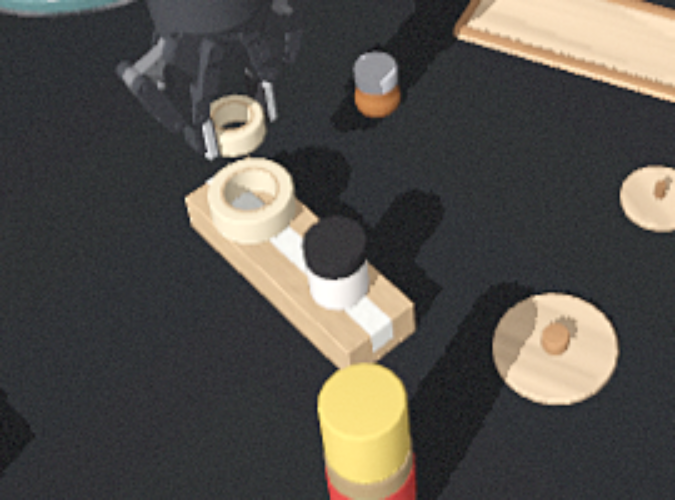

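The small roll is held level at pixel (237,125), and the big roll still lies in place at (252,200). Next I'll carry it to the small peg.

```bash

python3 -m jog '{"offset":[[10,12,0],[30,35,0],[54,61,0],[78,89,0],[102,116,0]],"rot":[[0,0,0],[0,0,0],[0,0,0],[0,0,0],[0,0,0]]}'
python3 -m jog '{"offset":[[24,28,-6],[48,56,-15],[72,84,-25],[92,106,-35],[102,116,-40]],"rot":[[0,0,0],[0,0,0],[0,0,0],[0,0,0],[0,0,0]]}'
python3 -m jog '{"offset":[[2,0.5,-10],[2,0.5,-20],[2,0.5,-30],[2,0.5,-36],[2,0.5,-36]],"rot":[[0,0,0],[0,0,0],[0,0,0],[0,0,0],[0,0,0]]}'
python3 - <<'E'
from h import *
st=env.read_state(); s,P=pts("wrist",st); cv2.imwrite("pics/w3.png",s["color"][...,::-1])
for n in ["small_peg","small_roll"]:
    for d in env.cut_out("wrist",n)[:1]:
        q=P[d["mask"]]; q=q[~np.isnan(q[:,0])]
        for zl in (.006,.02):
            t=q[abs(q[:,2]-zl)<.003]
            if len(t)>20: print(n,d["confidence"],zl,len(t),np.round(cv2.minEnclosingCircle((t[:,:2]*1000).astype(np.float32)),0) if 0 else cv2.minEnclosingCircle((t[:,:2]*1000).astype(np.float32)))
        print(n,np.round(np.percentile(q,[5,50,95],axis=0)*1000))
E
```

```text
t: 6.18
eef_pos: [0.5267, -0.0358, 0.1254]
eef_rot: [0.042, 0.999, 0.0, -0.001]
wrist_force: [0.0, -0.8, 0.1]
finger_gap: 0.485
finger_force: 30.4
t: 6.6
eef_pos: [0.6291, 0.0815, 0.0836]
eef_rot: [0.04, 0.999, 0.0, -0.001]
wrist_force: [-1.4, 0.2, -1.1]
finger_gap: 0.482
finger_force: 30.4
t: 7.02
eef_pos: [0.6289, 0.0782, 0.0489]
eef_rot: [0.042, 0.999, -0.0, -0.001]
wrist_force: [-0.0, -0.3, -0.5]
finger_gap: 0.484
finger_force: 30.4
small_peg 0.65 0.006 7371 ((628.8435668945312, 79.63427734375), 30.155725479125977)
small_peg [[602.  55.   5.]
 [618.  80.   6.]
 [653. 105.   7.]]
small_roll 0.64 0.006 48 ((641.3837890625, 79.30116271972656), 20.892044067382812)
small_roll [[608.  62.  44.]
 [626.  78.  58.]
 [644.  95.  60.]]
```

View pics/w3.png

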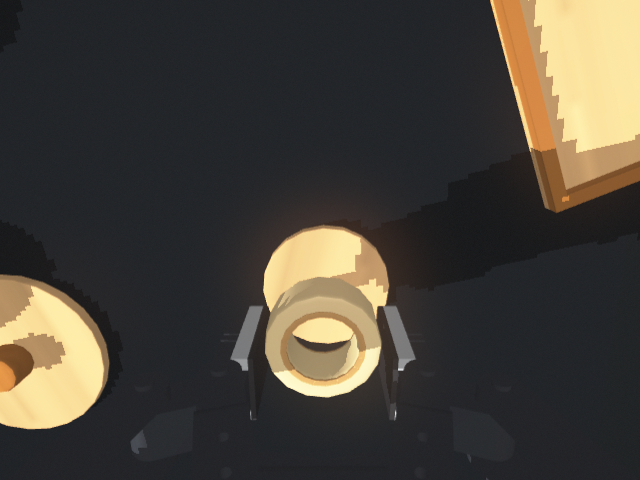

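The small roll at pixel (323,337) sits above its board, whose centre I measure at (629,80) mm. Lower and release it.

```bash

python3 -m jog '{"offset":[[2,1,-8],[2,1,-18],[2,1,-26],[2,1,-32],[2,1,-34]],"rot":[[0,0,0],[0,0,0],[0,0,0],[0,0,0],[0,0,0]]}'
python3 -m jog '{"offset":[[0,0,0],[0,0,0],[0,0,0],[0,0,0],[0,0,0]],"rot":[[0,0,0],[0,0,0],[0,0,0],[0,0,0],[0,0,0]]}' 75
python3 -m jog '{"offset":[[0,0,5],[0,0,15],[0,0,45],[0,0,80],[0,0,110]],"rot":[[0,0,0],[0,0,0],[0,0,0],[0,0,0],[0,0,0]]}' 
python3 - <<'E'
from h import *
st=env.read_state(); s,P=pts("wrist",st); cv2.imwrite("pics/w4.png",s["color"][...,::-1])
for n in ["small_peg","small_roll","big_peg"]:
    for d in env.cut_out("wrist",n)[:1]:
        q=P[d["mask"]]; q=q[~np.isnan(q[:,0])]
        print(n,np.round(np.percentile(q,[2,50,98],axis=0)*1000))
E
```

```text
t: 7.58
eef_pos: [0.6315, 0.0802, 0.0147]
eef_rot: [0.041, 0.999, -0.0, -0.001]
wrist_force: [0.0, 0.6, -0.6]
finger_gap: 0.481
finger_force: 30.4
t: 8.0
eef_pos: [0.6325, 0.0802, 0.0166]
eef_rot: [0.041, 0.999, 0.0, 0.0]
wrist_force: [-0.0, 0.2, 0.4]
finger_gap: 0.752
finger_force: 0.0
t: 8.42
eef_pos: [0.6322, 0.0802, 0.1291]
eef_rot: [0.041, 0.999, 0.0, 0.0]
wrist_force: [0.7, -0.0, -0.3]
finger_gap: 0.75
finger_force: 0.0
small_peg [[600.  52.   0.]
 [622.  80.   6.]
 [648. 107.  20.]]
small_roll [[610.  62.   9.]
 [629.  80.  24.]
 [649.  99.  25.]]
```

View pics/w4.png

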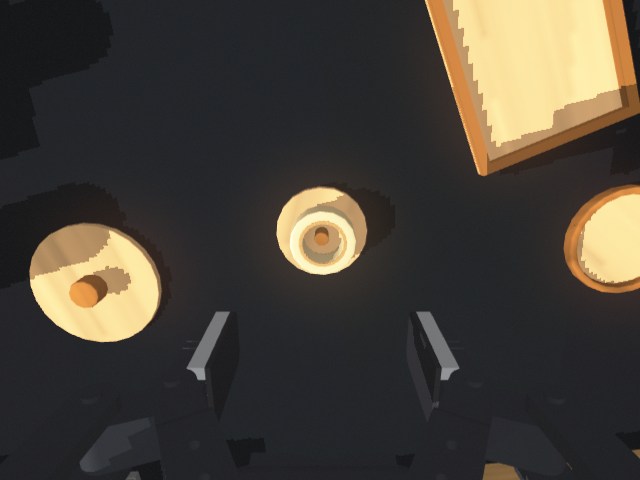

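The small roll lies flat at pixel (322,240), with the peg in its core at (322,236). Next is the big roll.

```bash

python3 -m jog '{"offset":[[-10,-12,0],[-32,-36,10],[-56,-62,20],[-80,-89,25],[-104,-116,25]],"rot":[[0,0,0],[0,0,0],[0,0,0],[0,0,0],[0,0,0]]}' 100 40
python3 -m jog '{"offset":[[-24,-27,0],[-48,-54,0],[-72,-80,0],[-92,-104,0],[-103.5,-116,0]],"rot":[[0,0,0],[0,0,0],[0,0,0],[0,0,0],[0,0,0]]}'
python3 -m jog '{"offset":[[0,0,0],[0,0,0],[0,0,0],[0,0,0],[0,0,0]],"rot":[[0,0,0],[0,0,0],[0,0,0],[0,0,0],[0,0,0]]}'
python3 - <<'E'
from h import *
st=env.read_state(); s,P=pts("wrist",st)
for n in ["big_roll","pot","carton"]:
    for d in env.cut_out("wrist",n)[:1]:
        q=P[d["mask"]]; q=q[~np.isnan(q[:,0])]
        zt=np.percentile(q[:,2],90); t=q[abs(q[:,2]-zt)<.005]
        print(n,d["confidence"],zt,cv2.minAreaRect((t[:,:2]*1000).astype(np.float32)))
E
```

```text
t: 9.03
eef_pos: [0.527, -0.0365, 0.1513]
eef_rot: [0.041, 0.999, -0.0, -0.0]
wrist_force: [1.7, -0.4, 0.1]
finger_gap: 1.0
finger_force: 0.0
t: 9.45
eef_pos: [0.4223, -0.1532, 0.1506]
eef_rot: [0.042, 0.999, 0.0, -0.001]
wrist_force: [0.5, 0.2, 0.3]
finger_gap: 0.998
finger_force: 0.0
t: 9.87
eef_pos: [0.4252, -0.1512, 0.1511]
eef_rot: [0.041, 0.999, 0.0, -0.0]
wrist_force: [0.6, 0.2, 0.5]
finger_gap: 1.002
finger_force: 0.0
big_roll 0.68 0.059700894157980855 ((424.4600830078125, -151.04531860351562), (60.926109313964844, 60.38300323486328), 19.405838012695312)
pot 0.74 0.08649750747695428 ((520.2110595703125, -156.90464782714844), (42.90437316894531, 43.769493103027344), 74.33910369873047)
carton 0.68 0.03495732846524503 ((472.52838134765625, -154.5807647705078), (60.18893051147461, 190.90316772460938), 85.37136840820312)
```

```bash

python3 -m jog '{"offset":[[0,0,-20],[0,0,-50],[0,0,-80],[0,0,-98],[0,0,-104]],"rot":[[0,0,0],[0,0,0],[0,0,0],[0,0,0],[0,0,0]]}'
python3 -m jog '{"offset":[[0,0,0],[0,0,0],[0,0,0],[0,0,0],[0,0,0]],"rot":[[0,0,0],[0,0,0],[0,0,0],[0,0,0],[0,0,0]]}' 55 40
python3 -m jog '{"offset":[[0,0,0],[0,0,0],[0,0,5],[0,0,20],[0,0,40]],"rot":[[0,0,0],[0,0,0],[0,0,0],[0,0,0],[0,0,0]]}'
python3 -m jog '{"offset":[[0,0,20],[0,0,40],[0,0,60],[0,0,70],[0,0,70]],"rot":[[0,0,0],[0,0,0],[0,0,0],[0,0,0],[0,0,0]]}'
python3 - <<'E'
from h import *
st=env.read_state(); s,P=pts("wrist",st); cv2.imwrite("pics/w5.png",s["color"][...,::-1])
for n in ["big_roll","pot","carton"]:
    for d in env.cut_out("wrist",n)[:1]:
        q=P[d["mask"]]; q=q[~np.isnan(q[:,0])]
        zt=np.percentile(q[:,2],90); t=q[abs(q[:,2]-zt)<.005]
        print(n,d["confidence"],zt,cv2.minAreaRect((t[:,:2]*1000).astype(np.float32)))
E
```

```text
t: 10.48
eef_pos: [0.4236, -0.151, 0.045]
eef_rot: [0.041, 0.999, 0.001, -0.002]
wrist_force: [-0.1, 0.7, 0.3]
finger_gap: 0.997
finger_force: 0.0
t: 10.9
eef_pos: [0.4255, -0.1521, 0.0486]
eef_rot: [0.041, 0.999, -0.0, 0.001]
wrist_force: [-3.2, 1.4, 10.2]
finger_gap: 0.714
finger_force: 43.8
t: 11.32
eef_pos: [0.4245, -0.1516, 0.0879]
eef_rot: [0.041, 0.999, 0.0, -0.0]
wrist_force: [0.7, 0.6, -1.4]
finger_gap: 0.715
finger_force: 43.8
t: 11.73
eef_pos: [0.426, -0.1525, 0.1601]
eef_rot: [0.041, 0.999, -0.001, 0.002]
wrist_force: [0.0, -0.5, 0.4]
finger_gap: 0.712
finger_force: 43.8
big_roll 0.7 0.17085565294938562 ((424.95611572265625, -152.69178771972656), (60.157081604003906, 61.45073699951172), 88.87250518798828)
pot 0.88 0.08650421929212289 ((535.0641479492188, -156.7667236328125), (14.828011512756348, 39.81462097167969), 0.29212486743927)
carton 0.74 0.03495131027894949 ((446.4516906738281, -152.40188598632812), (60.0534782409668, 138.46438598632812), 85.37051391601562)
```

View pics/w5.png

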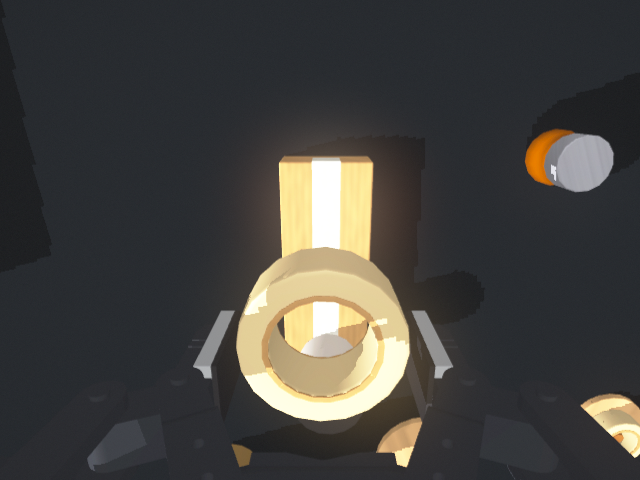

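The big roll is held level at pixel (323,333), and the pot and carton haven't moved. Carry it to the big peg.

```bash

python3 -m jog '{"offset":[[10,3,0],[32,10,0],[60,19,0],[90,28,0],[120,38,0]],"rot":[[0,0,0],[0,0,0],[0,0,0],[0,0,0],[0,0,0]]}'
python3 -m jog '{"offset":[[30,10,-10],[60,19,-25],[85,27,-45],[100,32,-65],[109,35,-80]],"rot":[[0,0,0],[0,0,0],[0,0,0],[0,0,0],[0,0,0]]}'
python3 -m jog '{"offset":[[0,0,-10],[0,0,-15],[0,0,-15],[0,0,-15],[0,0,-15]],"rot":[[0,0,0],[0,0,0],[0,0,0],[0,0,0],[0,0,0]]}'
python3 - <<'E'
from h import *
st=env.read_state(); s,P=pts("wrist",st)
for n in ["big_peg","big_roll"]:
    for d in env.cut_out("wrist",n)[:1]:
        q=P[d["mask"]]; q=q[~np.isnan(q[:,0])]
        zt=np.percentile(q[:,2],90); t=q[abs(q[:,2]-(.006 if n=="big_peg" else zt))<.004]
        print(n,d["confidence"],zt,cv2.minEnclosingCircle((t[:,:2]*1000).astype(np.float32)), t.max(0),t.min(0))
s,P=pts("top")
E
```

```text
t: 12.35
eef_pos: [0.5464, -0.1129, 0.1566]
eef_rot: [0.042, 0.999, 0.0, -0.0]
wrist_force: [-0.5, -0.9, -0.1]
finger_gap: 0.715
finger_force: 43.8
t: 12.77
eef_pos: [0.6551, -0.0774, 0.0742]
eef_rot: [0.041, 0.999, 0.0, -0.001]
wrist_force: [-1.0, -0.1, -0.7]
finger_gap: 0.711
finger_force: 43.8
t: 13.18
eef_pos: [0.6538, -0.0793, 0.0636]
eef_rot: [0.042, 0.999, -0.0, 0.001]
wrist_force: [0.2, -0.2, -0.4]
finger_gap: 0.711
finger_force: 43.8
big_peg 0.87 0.0067506651786817615 ((654.5845947265625, -79.07213592529297), 44.13246536254883) [ 0.69816706 -0.03581743  0.00822501] [ 0.61051036 -0.12295485  0.0020052 ]
big_roll 0.82 0.07433149873318973 ((653.434814453125, -79.01524353027344), 31.464197158813477) [ 0.68475132 -0.04879479  0.07578334] [ 0.62206227 -0.10948     0.07033245]
```

```bash

python3 -m jog '{"offset":[[1,0,-10],[1,0,-22],[1,0,-34],[1,0,-40],[1,0,-42]],"rot":[[0,0,0],[0,0,0],[0,0,0],[0,0,0],[0,0,0]]}'
python3 -m jog '{"offset":[[0,0,0],[0,0,0],[0,0,0],[0,0,0],[0,0,0]],"rot":[[0,0,0],[0,0,0],[0,0,0],[0,0,0],[0,0,0]]}' 100
python3 -m jog '{"offset":[[0,0,5],[0,0,20],[0,0,50],[0,0,90],[0,0,130]],"rot":[[0,0,0],[0,0,0],[0,0,0],[0,0,0],[0,0,0]]}' 
python3 - <<'E'
from h import *
st=env.read_state(); s,P=pts("wrist",st); cv2.imwrite("pics/w6.png",s["color"][...,::-1])
for n in ["big_roll"]:
    for d in env.cut_out("wrist",n)[:1]:
        q=P[d["mask"]]; q=q[~np.isnan(q[:,0])]
        print(n,np.round(np.percentile(q,[2,50,98],axis=0)*1000))
E
```

```text
t: 13.8
eef_pos: [0.6543, -0.0787, 0.0205]
eef_rot: [0.041, 0.999, -0.0, -0.0]
wrist_force: [-14.5, 1.8, 34.5]
finger_gap: 0.713
finger_force: 46.7
t: 14.22
eef_pos: [0.6549, -0.0788, 0.0202]
eef_rot: [0.041, 0.999, 0.0, -0.0]
wrist_force: [0.3, 0.1, -0.5]
finger_gap: 0.998
finger_force: 0.0
t: 14.63
eef_pos: [0.6541, -0.0787, 0.1517]
eef_rot: [0.041, 0.999, 0.0, -0.001]
wrist_force: [0.1, -0.3, -0.0]
finger_gap: 1.001
finger_force: 0.0
big_roll [[ 624. -106.   10.]
 [ 653.  -78.   31.]
 [ 681.  -51.   32.]]
```

View pics/w6.png

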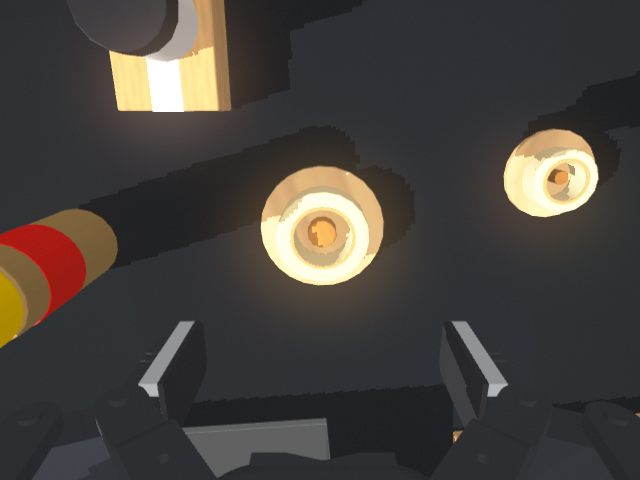

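The big roll is seated at pixel (322,238) with the peg in its core, and the small roll at (560,178) is undisturbed. Next is the pot.

```bash

python3 -m jog '{"offset":[[-15,-9,0],[-45,-26,0],[-80,-47,0],[-115,-67,0],[-134,-78,0]],"rot":[[0,0,0],[0,0,0],[0,0,0],[0,0,0],[0,0,0]]}' 80 40
python3 -m jog '{"offset":[[0,0,-10],[0,0,-35],[0,0,-60],[0,0,-80],[0,0,-85]],"rot":[[0,0,0],[0,0,0],[0,0,0],[0,0,0],[0,0,0]]}'
python3 -m jog '{"offset":[[0,0,0],[0,0,0],[0,0,0],[0,0,0],[0,0,0]],"rot":[[0,0,0],[0,0,0],[0,0,0],[0,0,0],[0,0,0]]}' 30 40
python3 -m jog '{"offset":[[0,0,0],[0,0,3],[0,0,8],[0,0,20],[0,0,40]],"rot":[[0,0,0],[0,0,0],[0,0,0],[0,0,0],[0,0,0]]}'
python3 -m jog '{"offset":[[0,0,15],[0,0,30],[0,0,40],[0,0,40],[0,0,40]],"rot":[[0,0,0],[0,0,0],[0,0,0],[0,0,0],[0,0,0]]}'
python3 - <<'E'
from h import *
st=env.read_state(); s,P=pts("wrist",st); cv2.imwrite("pics/w7.png",s["color"][...,::-1])
for n in ["pot","carton"]:
    for d in env.cut_out("wrist",n)[:1]:
        q=P[d["mask"]]; q=q[~np.isnan(q[:,0])]
        zt=np.percentile(q[:,2],90); t=q[abs(q[:,2]-zt)<.005]
        print(n,d["confidence"],zt,cv2.minAreaRect((t[:,:2]*1000).astype(np.float32)))
E
```

```text
t: 15.15
eef_pos: [0.5176, -0.1577, 0.1504]
eef_rot: [0.042, 0.999, -0.0, -0.0]
wrist_force: [0.5, -1.0, 1.3]
finger_gap: 0.797
finger_force: 0.0
t: 15.57
eef_pos: [0.5194, -0.1562, 0.0628]
eef_rot: [0.041, 0.999, 0.001, -0.002]
wrist_force: [-0.7, 0.5, -0.7]
finger_gap: 0.802
finger_force: 0.0
t: 15.98
eef_pos: [0.5216, -0.1571, 0.0664]
eef_rot: [0.041, 0.999, -0.0, 0.001]
wrist_force: [-0.8, 0.6, 7.0]
finger_gap: 0.502
finger_force: 41.1
t: 16.4
eef_pos: [0.52, -0.1564, 0.1049]
eef_rot: [0.041, 0.999, 0.0, -0.001]
wrist_force: [0.4, -0.3, -1.4]
finger_gap: 0.5
finger_force: 40.8
t: 16.82
eef_pos: [0.521, -0.1569, 0.1456]
eef_rot: [0.041, 0.999, -0.0, 0.0]
wrist_force: [-0.4, -1.1, -1.8]
finger_gap: 0.505
finger_force: 40.8
pot 0.58 0.16566890850491808 ((519.9713745117188, -156.8194122314453), (42.630859375, 43.871490478515625), 78.67989349365234)
carton 0.83 0.03492558215984576 ((468.3349609375, -154.31846618652344), (60.201927185058594, 165.58607482910156), 85.2735824584961)
```

View pics/w7.png

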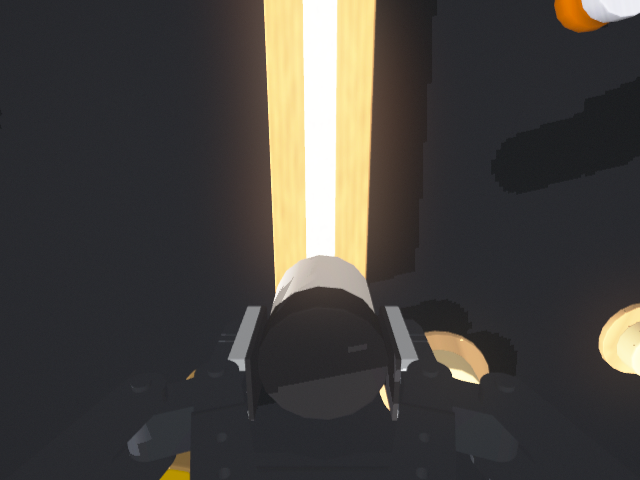

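The pot is held upright at pixel (322,345). Carry it to the dish.

```bash

python3 -m jog '{"offset":[[3,10,0],[11,35,0],[21,70,0],[31,105,0],[41,140,0]],"rot":[[0,0,0],[0,0,0],[0,0,0],[0,0,0],[0,0,0]]}'
python3 -m jog '{"offset":[[10,35,0],[21,70,0],[31,105,0],[41,138,0],[51,170,0]],"rot":[[0,0,0],[0,0,0],[0,0,0],[0,0,0],[0,0,0]]}'
python3 -m jog '{"offset":[[10,32,-10],[20,64,-20],[28,92,-30],[34,112,-40],[38,124,-50]],"rot":[[0,0,0],[0,0,0],[0,0,0],[0,0,0],[0,0,0]]}'
python3 -m jog '{"offset":[[0,0,-12],[0,0,-20],[0,0,-20],[0,0,-20],[0,0,-20]],"rot":[[0,0,0],[0,0,0],[0,0,0],[0,0,0],[0,0,0]]}'
python3 - <<'E'
from h import *
st=env.read_state(); s,P=pts("wrist",st); cv2.imwrite("pics/w8.png",s["color"][...,::-1])
for n in ["dish","pot"]:
    for d in env.cut_out("wrist",n)[:1]:
        q=P[d["mask"]]; q=q[~np.isnan(q[:,0])]
        zt=np.percentile(q[:,2],95); t=q[abs(q[:,2]-zt)<.004]
        print(n,d["confidence"],zt,cv2.minEnclosingCircle((t[:,:2]*1000).astype(np.float32)))
E
```

```text
t: 17.38
eef_pos: [0.5618, -0.0148, 0.1448]
eef_rot: [0.042, 0.999, 0.0, -0.0]
wrist_force: [1.3, -0.2, -0.4]
finger_gap: 0.505
finger_force: 40.9
t: 17.8
eef_pos: [0.6126, 0.1559, 0.1447]
eef_rot: [0.041, 0.999, 0.0, -0.0]
wrist_force: [0.7, -0.2, -1.2]
finger_gap: 0.497
finger_force: 40.9
t: 18.22
eef_pos: [0.6504, 0.2802, 0.0937]
eef_rot: [0.04, 0.999, 0.0, -0.0]
wrist_force: [-0.6, 0.2, -1.3]
finger_gap: 0.501
finger_force: 41.0
t: 18.63
eef_pos: [0.651, 0.2766, 0.076]
eef_rot: [0.042, 0.999, 0.0, 0.0]
wrist_force: [0.7, 0.8, -1.7]
finger_gap: 0.499
finger_force: 41.0
dish 0.74 0.009341049320466251 ((650.9132080078125, 278.5642395019531), 36.91226577758789)
pot 0.56 0.09618520880592872 ((650.48974609375, 276.5279541015625), 22.67922019958496)
```

View pics/w8.png

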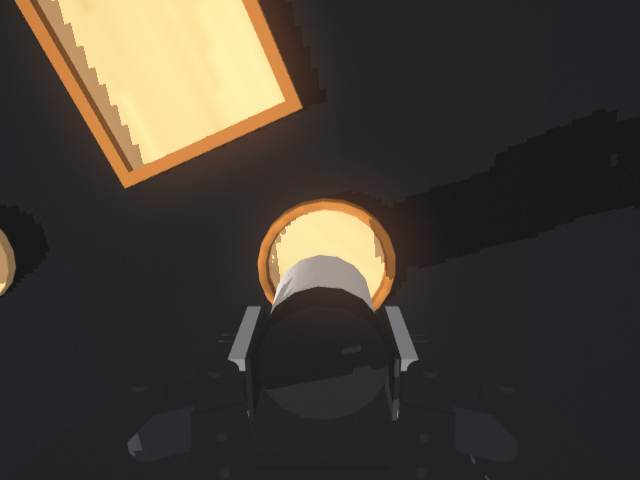

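The pot is above the dish at pixel (327,262), about 2 mm off in y. Lower, release and retreat.

```bash

python3 -m jog '{"offset":[[0,2,-10],[0,2,-20],[0,2,-30],[0,2,-36],[0,2,-38.5]],"rot":[[0,0,0],[0,0,0],[0,0,0],[0,0,0],[0,0,0]]}'
python3 -m jog '{"offset":[[0,0,0],[0,0,0],[0,0,0],[0,0,0],[0,0,0]],"rot":[[0,0,0],[0,0,0],[0,0,0],[0,0,0],[0,0,0]]}' 85
python3 -m jog '{"offset":[[0,0,5],[0,0,20],[0,0,45],[0,0,75],[0,0,100]],"rot":[[0,0,0],[0,0,0],[0,0,0],[0,0,0],[0,0,0]]}' 
python3 - <<'E'
from h import *
st=env.read_state(); s,P=pts("wrist",st); cv2.imwrite("pics/w9.png",s["color"][...,::-1])
for n in ["pot"]:
    for d in env.cut_out("wrist",n)[:1]:
        q=P[d["mask"]]; q=q[~np.isnan(q[:,0])]
        zt=np.percentile(q[:,2],90); t=q[abs(q[:,2]-zt)<.004]
        print(n,zt,cv2.minEnclosingCircle((t[:,:2]*1000).astype(np.float32)))
E
```

```text
t: 19.2
eef_pos: [0.6503, 0.279, 0.0364]
eef_rot: [0.041, 0.999, -0.0, -0.0]
wrist_force: [-11.8, -3.6, 31.9]
finger_gap: 0.499
finger_force: 43.4
t: 19.62
eef_pos: [0.6508, 0.2792, 0.0367]
eef_rot: [0.041, 0.999, -0.0, -0.0]
wrist_force: [0.3, 0.3, -0.1]
finger_gap: 0.845
finger_force: 0.0
t: 20.03
eef_pos: [0.6508, 0.2792, 0.1389]
eef_rot: [0.041, 0.999, 0.0, 0.0]
wrist_force: [0.6, -0.6, -0.2]
finger_gap: 0.847
finger_force: 0.0
pot 0.05666652273013838 ((649.4674072265625, 279.00372314453125), 22.10392951965332)
```

View pics/w9.png

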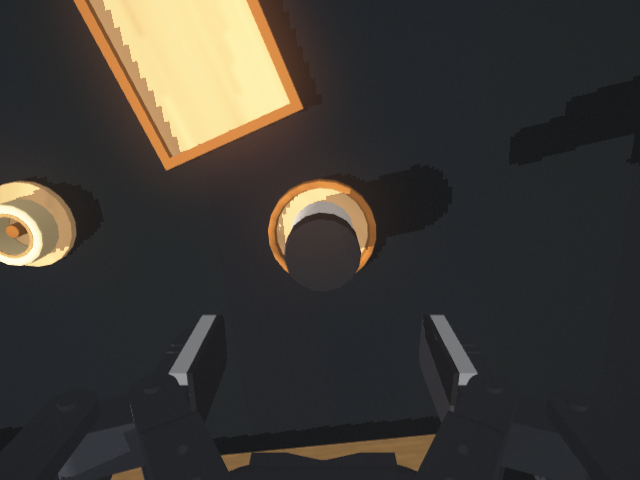

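The pot stands upright inside the dish rim at pixel (323,240). Now to the carton.

```bash

python3 -m jog '{"offset":[[-6,-15,0],[-20,-48,0],[-34,-84,0],[-49,-120,0],[-62,-150,0]],"rot":[[0,0,0],[0,0,0],[0,0,0],[0,0,0],[0,0,0]]}' 100 60
python3 -m jog '{"offset":[[-15,-36,0],[-29,-71,0],[-44,-107,0],[-56,-138,0],[-66,-160,0]],"rot":[[0,0,0],[0,0,0],[0,0,0],[0,0,0],[0,0,0]]}'
python3 -m jog '{"offset":[[-15,-36,0],[-29,-71,0],[-40,-97,0],[-47,-115,0],[-50.5,-124,0]],"rot":[[0,0,0],[0,0,0],[0,0,0],[0,0,0],[0,0,0]]}'
python3 - <<'E'
from h import *
st=env.read_state(); s,P=pts("wrist",st)
print(R.from_quat(st["eef_rot"]).as_matrix()[:2,1])
for n in ["carton"]:
    for d in env.cut_out("wrist",n)[:1]:
        q=P[d["mask"]]; q=q[~np.isnan(q[:,0])]
        zt=np.percentile(q[:,2],90); t=q[abs(q[:,2]-zt)<.005]
        print(n,d["confidence"],zt,cv2.minAreaRect((t[:,:2]*1000).astype(np.float32)))
E
```

```text
t: 20.55
eef_pos: [0.5874, 0.1274, 0.1365]
eef_rot: [0.041, 0.999, -0.0, -0.0]
wrist_force: [0.3, -0.8, 0.7]
finger_gap: 1.002
finger_force: 0.0
t: 20.97
eef_pos: [0.5215, -0.033, 0.1367]
eef_rot: [0.042, 0.999, -0.0, -0.0]
wrist_force: [0.6, -0.5, -0.3]
finger_gap: 1.002
finger_force: 0.0
t: 21.38
eef_pos: [0.4713, -0.1567, 0.1367]
eef_rot: [0.042, 0.999, -0.0, -0.0]
wrist_force: [0.7, 0.4, 1.1]
finger_gap: 1.002
finger_force: 0.0
[0.08481861 0.99639638]
```

```bash

python3 -m jog '{"offset":[[0.5,0,-20],[0.5,0,-50],[0.5,0,-80],[0.5,0,-105],[0.5,0,-117]],"rot":[[0,0,0],[0,0,0],[0,0,0],[0,0,0],[0,0,0]]}'
python3 -m jog '{"offset":[[0,0,0],[0,0,0],[0,0,0],[0,0,0],[0,0,0]],"rot":[[0,0,0],[0,0,0],[0,0,0],[0,0,0],[0,0,0]]}' 50 60
python3 -m jog '{"offset":[[0,0,0],[0,0,3],[0,0,8],[0,0,20],[0,0,40]],"rot":[[0,0,0],[0,0,0],[0,0,0],[0,0,0],[0,0,0]]}'
python3 -m jog '{"offset":[[0,0,25],[0,0,50],[0,0,70],[0,0,80],[0,0,80]],"rot":[[0,0,0],[0,0,0],[0,0,0],[0,0,0],[0,0,0]]}'
python3 - <<'E'
from h import *
for c in ("top","scene"):
  s,P=pts(c)
  if c=="scene": cv2.imwrite("pics/s10.png",s["color"][...,::-1])
  for d in env.cut_out(c,"carton")[:1]:
    q=P[d["mask"]]; q=q[~np.isnan(q[:,0])]
    print(c,d["confidence"],np.round(np.percentile(q,[2,50,98],axis=0)*1000))
E
```

```text
t: 21.9
eef_pos: [0.472, -0.1529, 0.0171]
eef_rot: [0.041, 0.999, 0.001, -0.001]
wrist_force: [-0.4, 0.3, -0.8]
finger_gap: 0.998
finger_force: 0.0
t: 22.32
eef_pos: [0.4735, -0.1548, 0.0207]
eef_rot: [0.041, 0.999, -0.0, 0.001]
wrist_force: [0.1, -0.7, -1.6]
finger_gap: 0.685
finger_force: 64.6
t: 22.73
eef_pos: [0.4719, -0.1544, 0.0595]
eef_rot: [0.041, 0.999, 0.0, -0.001]
wrist_force: [0.3, -0.1, -2.5]
finger_gap: 0.685
finger_force: 64.9
t: 23.15
eef_pos: [0.4738, -0.1553, 0.1423]
eef_rot: [0.041, 0.999, -0.001, 0.002]
wrist_force: [0.2, -0.8, -2.1]
finger_gap: 0.691
finger_force: 65.1
top 0.91 [[ 385. -182.  127.]
 [ 518. -137.  155.]
 [ 566. -119.  158.]]
scene 0.78 [[ 447. -191.  123.]
 [ 523. -161.  154.]
 [ 570. -127.  156.]]
```

View pics/s10.png

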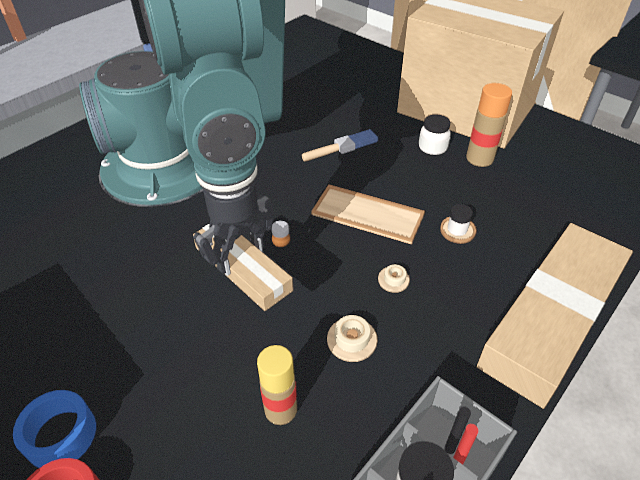

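The carton is held level at pixel (255,270) and everything else is in place. Carry it over the jar to the tray, turning 0.40 rad.

```bash

python3 -m jog '{"offset":[[0,10,0],[0,30,0],[0,55,0],[1,85,0],[1,115,0]],"rot":[[0,0,0],[0,0,0.02],[0,0,0.05],[0,0,0.09],[0,0,0.13]]}'
python3 -m jog '{"offset":[[0,30,0],[0,60,0],[1,90,0],[1,118,0],[1,142,0]],"rot":[[0,0,0.04],[0,0,0.08],[0,0,0.12],[0,0,0.16],[0,0,0.2]]}'
python3 -m jog '{"offset":[[0,25,0],[0,48,0],[1,68,-5],[1,82,-15],[1,90,-30]],"rot":[[0,0,0.03],[0,0,0.05],[0,0,0.065],[0,0,0.073],[0,0,0.073]]}'
python3 -m jog '{"offset":[[0,0,-15],[0,0,-30],[0,0,-40],[0,0,-45],[0,0,-45]],"rot":[[0,0,0],[0,0,0],[0,0,0],[0,0,0],[0,0,0]]}'
python3 - <<'E'
from h import *
st=env.read_state(); 
for c in ("wrist","top"):
  s,P=pts(c,st)
  cv2.imwrite(f"pics/{c}11.png",s["color"][...,::-1])
  for n in ("tray","carton"):
    for d in env.cut_out(c,n)[:1]:
        q=P[d["mask"]]; q=q[~np.isnan(q[:,0])]
        zt=np.percentile(q[:,2],90); t=q[abs(q[:,2]-zt)<.004]
        print(c,n,d["confidence"],zt,cv2.minAreaRect((t[:,:2]*1000).astype(np.float32)))
E
```

```text
t: 23.77
eef_pos: [0.4732, -0.0382, 0.1391]
eef_rot: [-0.024, 1.0, 0.0, -0.001]
wrist_force: [0.6, -0.0, -2.4]
finger_gap: 0.684
finger_force: 65.0
t: 24.18
eef_pos: [0.4739, 0.1045, 0.1392]
eef_rot: [-0.125, 0.992, 0.0, -0.001]
wrist_force: [1.2, 0.7, -2.4]
finger_gap: 0.683
finger_force: 65.0
t: 24.6
eef_pos: [0.4755, 0.1943, 0.1095]
eef_rot: [-0.16, 0.987, 0.0, 0.0]
wrist_force: [0.8, -0.9, -2.9]
finger_gap: 0.685
finger_force: 65.1
t: 25.02
eef_pos: [0.4747, 0.1923, 0.0635]
eef_rot: [-0.16, 0.987, -0.0, -0.001]
wrist_force: [-0.5, -0.3, -1.9]
finger_gap: 0.677
finger_force: 65.0
wrist tray 0.75 0.010728697929196748 ((476.3115234375, 192.20318603515625), (224.36322021484375, 96.59228515625), 18.307344436645508)
wrist carton 0.9 0.07784400335567748 ((451.5915832519531, 184.8385009765625), (143.6658172607422, 60.420753479003906), 18.402498245239258)
top tray 0.57 0.010890043348840162 ((476.61590576171875, 191.61195373535156), (226.60707092285156, 96.38240051269531), 17.893539428710938)
top carton 0.6 0.08007429023071864 ((473.16168212890625, 191.3531494140625), (187.81210327148438, 59.99595642089844), 18.260740280151367)
```

View pics/wrist11.png

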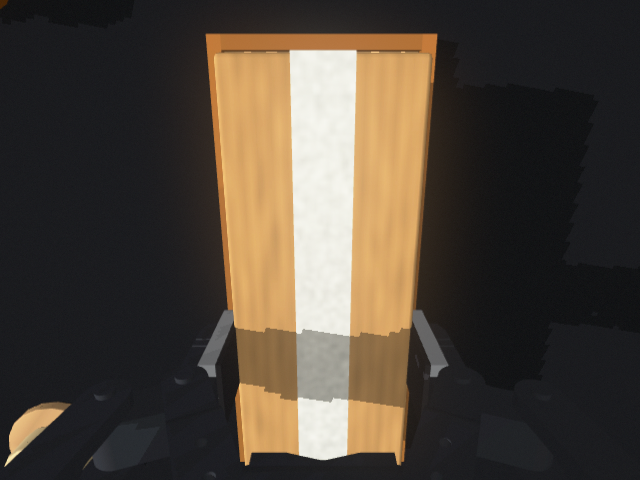

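The carton lines up over the tray, whose end rim shows at pixel (322,42). It is about 3 mm off in x, so lower it with that correction.

```bash

python3 -m jog '{"offset":[[2.5,0.5,-12],[2.5,0.5,-22],[2.5,0.5,-30],[2.5,0.5,-34],[2.5,0.5,-36]],"rot":[[0,0,0],[0,0,0],[0,0,0],[0,0,0],[0,0,0]]}'
python3 -m jog '{"offset":[[0,0,-0.5],[0,0,-1],[0,0,-1.5],[0,0,-2],[0,0,-2]],"rot":[[0,0,0],[0,0,0],[0,0,0],[0,0,0],[0,0,0]]}'
python3 -m jog '{"offset":[[0,0,0],[0,0,0],[0,0,0],[0,0,0],[0,0,0]],"rot":[[0,0,0],[0,0,0],[0,0,0],[0,0,0],[0,0,0]]}' 98
python3 -m jog '{"offset":[[0,0,5],[0,0,20],[0,0,50],[0,0,90],[0,0,130]],"rot":[[0,0,0],[0,0,0],[0,0,0],[0,0,0],[0,0,0]]}' 
python3 -m jog '{"offset":[[-20,-20,20],[-40,-40,40],[-60,-70,60],[-80,-100,70],[-90,-120,70]],"rot":[[0,0,0],[0,0,0],[0,0,0],[0,0,0],[0,0,0]]}' 
python3 - <<'E'
from h import *
for c in ("top","scene"):
  s,P=pts(c); cv2.imwrite(f"pics/{c}12.png",s["color"][...,::-1])
  for n in "tray carton spray_can glass_jar pot big_roll small_roll".split():
    for d in env.cut_out(c,n)[:1]:
        q=P[d["mask"]]; q=q[~np.isnan(q[:,0])]
        zt=np.percentile(q[:,2],90); t=q[abs(q[:,2]-zt)<.004]
        print(c,n,round(d["confidence"],2),round(zt,3),[np.round(x) for x in cv2.minAreaRect((t[:,:2]*1000).astype(np.float32))])
E
```

```text
t: 25.73
eef_pos: [0.4781, 0.1926, 0.0284]
eef_rot: [-0.159, 0.987, -0.0, -0.0]
wrist_force: [0.0, -0.9, -2.3]
finger_gap: 0.688
finger_force: 65.1
t: 26.15
eef_pos: [0.4784, 0.1927, 0.0269]
eef_rot: [-0.159, 0.987, 0.0, 0.0]
wrist_force: [0.9, 0.4, -2.1]
finger_gap: 0.691
finger_force: 65.1
t: 26.57
eef_pos: [0.4784, 0.1927, 0.0269]
eef_rot: [-0.159, 0.987, 0.0, 0.0]
wrist_force: [-0.4, 0.1, 0.1]
finger_gap: 0.982
finger_force: 0.0
t: 26.98
eef_pos: [0.4775, 0.1925, 0.1584]
eef_rot: [-0.159, 0.987, -0.0, -0.001]
wrist_force: [0.9, 0.5, -0.4]
finger_gap: 0.986
finger_force: 0.0
t: 27.4
eef_pos: [0.3869, 0.0713, 0.2292]
eef_rot: [-0.16, 0.987, -0.0, 0.001]
wrist_force: [1.0, 0.6, 0.6]
finger_gap: 0.98
finger_force: 0.0
top tray 0.85 0.011 [array([521., 207.]), array([131.,  96.]), np.float64(18.0)]
top carton 0.88 0.04 [array([515., 205.]), array([111.,  60.]), np.float64(18.0)]
top spray_can 0.59 0.151 [array([ 650., -254.]), array([47., 48.]), np.float64(60.0)]
top pot 0.59 0.057 [array([648., 279.]), array([42., 41.]), np.float64(61.0)]
top big_roll 0.81 0.032 [array([652., -78.]), array([59., 60.]), np.float64(2.0)]
top small_roll 0.73 0.025 [array([629.,  80.]), array([38., 39.]), np.float64(89.0)]
scene tray 0.75 0.012 [array([479., 190.]), array([227., 100.]), np.float64(18.0)]
scene carton 0.58 0.041 [array([480., 191.]), array([190.,  62.]), np.float64(18.0)]
scene spray_can 0.83 0.151 [array([ 653., -256.]), array([48., 50.]), np.float64(43.0)]
scene glass_jar 0.85 0.044 [array([393.,  10.]), array([33., 35.]), np.float64(65.0)]
scene pot 0.92 0.058 [array([651., 277.]), array([41., 42.]), np.float64(34.0)]
scene big_roll 0.96 0.033 [array([657., -79.]), array([58., 60.]), np.float64(35.0)]
scene small_roll 0.85 0.026 [array([633.,  80.]), array([40., 42.]), np.float64(21.0)]
```

View pics/scene12.png

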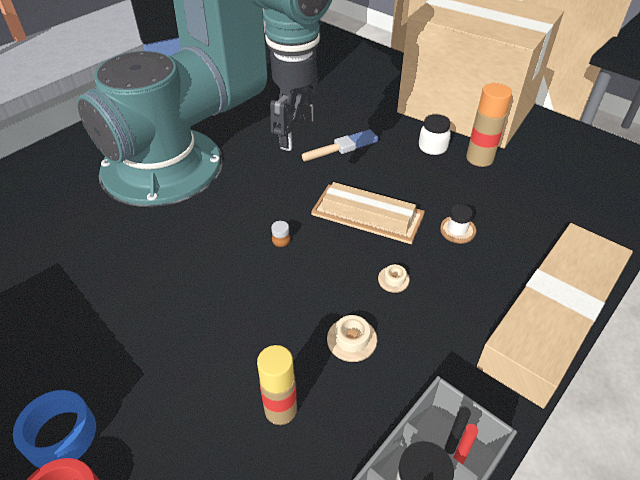

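The carton lies flat in the tray at pixel (368,212) and the pot is in the dish at (459,222). Both rolls are on their pegs, and the can and the jar haven't moved.

```bash
python3 -c "from cell import env; print(env.job_done())"
```

```text
the job is handed in; nothing more can be done
None
```

The job is handed in at about 27 s: both rolls are on their pegs, the pot is upright in the dish, the carton is flat in the tray, and the spray can and glass jar were not moved.

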